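# Lever open the stuck keepsake box with the letter opener

## Task

The lid of the wooden keepsake box has stuck just a crack open, too narrow for the fingers. Take the letter opener by its handle, put the blade into the crack under the lid's front edge and lever the lid up with it until it stands wide open, about upright or farther; touch the box only with the opener, not with the gripper. Then lay the opener down flat on the worktop clear of the box and let go; leave the brass bell, the calculator and the stapler where they are.

Things in the scene. Friction and masses are not known exactly. Their poses are not given: they have to be found in the camera images.
- keepsake_box: brown wooden box with hinged lid, fixed to the worktop; 96 mm deep (x), 140 wide (y), walls 6 thick, rim 45 mm above the worktop. Origin: centre of the underside; z up; front, with the crack, faces its -x (to the robot, turned up to 0.3 rad). The lid overhangs the walls by 2 mm; shut, its top is at 60 mm. Hollow, 84 x 128 mm, under the lid.
- keepsake_box_lid (a joint): angle of the box's lid, rad: 0 shut, about 0.09 to 0.15 at the start (a crack of 10 to 16 mm at the front, between the rim and the lid), 1.57 upright, 1.83 the stop. The hinge is stiff: the lid stays where it is left; about 1.5 to 3 N at the front edge lifts it.
- lid_hinge (a point): point on the hinge axis, mid-width: 50 mm behind the box's centre, 45 mm up. The axis runs along the box's y; its frame is turned like the box and does not turn with the lid.
- lid_front (a point): lower front edge of the lid, mid-width, 99 mm from the hinge axis and 1 mm above it when shut; moves with the lid. Behind this edge the lid has a rim 6 mm thick and then a hollow 8 mm deep.
- letter_opener: letter opener lying flat, 185 mm along its x: wooden handle with brass ends 20 mm wide and thick, x = -71 to 29 mm; steel blade 16 mm wide (12 near the round tip), 3 thick, x = 29 to 115, 10 mm above the underside. Origin: underside of the handle, near the balance point: grip there across the width. z up, blade to +x, away from the robot. 90 g.
- opener_tip (a point): tip of the blade, 115 mm ahead of the opener's origin and 10 mm above it
- opener_butt (a point): butt end of the handle, 70 mm behind the opener's origin and 10 mm above it
- brass_bell: bystander: brass hand bell with a dark handle, 59 mm across, 96 mm tall, upright, left of the box; origin at the centre of its underside
- calculator: bystander: black pocket calculator with grey and orange keys, 124 x 75 x 20 mm, lying flat to the right; origin at the centre of its underside
- stapler: bystander: red and black stapler, 34 x 140 x 46 mm, at the far right; origin at the centre of its underside
Things that resemble listed ones, but are neither listed nor needed, are in the scene too. Several things have the shape of the letter_opener; the one meant has the colours described above.

How it is judged:
On the way, in this order (a step that is already met when the one before it is completed fails the run):
1. the blade's tip is in the crack, under the lid and behind its front edge (x of opener_tip in the frame of keepsake_box between -0.047 and 0.045 m and y of opener_tip in the frame of keepsake_box between -0.07 and 0.07 m and z of opener_tip in the frame of keepsake_box between 0.03 and 0.07 m), for 0.1 s.
2. the lid is up past 0.5 rad with the opener bearing on it (value of joint keepsake_box_lid above 0.5 rad and contact force between letter_opener and keepsake_box above 0.2 N), for 0.05 s.
At the end, for the whole second after the job is handed in: the lid stands open at 1.25 rad or more (upright is 1.57), and the opener lies at rest flat on the worktop (tip and butt both less than 25 mm above it), not touching the box (value of joint keepsake_box_lid above 1.25 rad and height (world z) of opener_tip between -0.005 and 0.025 m and height (world z) of opener_butt between -0.005 and 0.025 m and contact force between letter_opener and keepsake_box below 0.1 N and linear speed of letter_opener below 0.03 m/s).
It fails at once if the gripper or arm touches the box or its lid with more than 2 N (contact force between any of the fingers, the arm and keepsake_box above 2 N).
It fails at once if a bystander is moved more than 30 mm or the bell is tipped over (distance of any of brass_bell, calculator, stapler from where it was at the start of the episode above 0.03 m or angle between brass_bell's own z axis and vertical above 0.5 rad).
It also fails if it takes over 54 s, if anything falls off the work surface, if the arm or the gripper's body presses on something with over 40 N, if the wrist force passes 120 N, or if a joint passes its speed limit or range.

## Robot

A 7-joint arm with a two-finger parallel gripper is mounted at the origin on a cart in front of the work surface, level with it; the furniture and walls round the work are solid. World frame = base frame: x ahead of the robot, y to its left, z up, the work surface at z = 0. Lengths are in m, angles in rad, forces in N, time in s.
With the tool pointing down it reaches from about 0.425 to 0.95 m from the base axis. Payload 4.7 kg.
Tool frame: the origin (TCP) lies midway between the tips of the shut fingers; the grasp point (between the pads) lies ctrl.tcp_to_grasp behind it (ctrl.tcp_to_grasp is the distance from the TCP to the grasp point, in m); z points along the fingers, y is the line along which they close (so a half turn about z gives the same grasp; the last joint's range is limited). The gripper opens to 87 mm and grips with 3 to 60 N. Pads are 19 mm wide; open, the fingers measure 117 mm over their backs; the gripper's body (75 mm by 190 mm) begins 51 mm behind the grasp point.
Start: joints at [1.149, 0.469, -0.049, 1.532, 0.024, 1.141, -0.082], TCP at [0.258, -0.624, 0.223] pointing down, gripper open.
Joint ranges: [-2.59, 2.59], [-0.33, 1.99], [-1.39, 1.29], [0.1, 2.45], [-1.04, 4.18], [0.21, 1.99], [-2.66, 2.66]. Speed limits (rad/s): [2.57, 2.57, 3.14, 3.14, 3.14, 3.14, 3.14].

## Interface

Orientations are given as a 3x3 rotation matrix whose columns are the frame's x, y, z axes.
In Python, from workcell import ctrl gives the robot as it stands.
- The arm moves only by the shell command python3 -m crank 'ROWS' [FORCE]. ROWS is JSON, a list of rows, each a list of 3 entries, a list of its own where there are three numbers: the opening, from 0 (shut) to 1 (fully open), then the shift along the tool's x, y, z in units of 25 mm (1.0 is 25 mm), then the turn about the tool's z in units of 6 degrees (1.0 is 6 degrees). A call has 1 to 10 rows; each row is the pose to reach, as a shift and turn from the pose commanded when the call began, along the tool's axes at that moment; what a row does not reach only later rows make up. A row lasts 1/12 s, in which the tool goes at most 41.7 mm and 7.16 degrees, less where a joint would pass 70% of its speed; a pose out of reach is approached as far as the arm can. A call with a gripper value outside its range is refused whole. The fingers move at their own pace and stop on an object; FORCE is the grip in N (left out, the last holds). Time passes only in rows, so rows that repeat a pose let the fingers close. It gives the time, the measured TCP pose, the force, the opening and the grip force at its end, in the units of the state.
- ctrl.sense(): the state, without advancing time (a new reading comes with each control period).
- ctrl.capture(name): name is "scene" or "top"; returns the picture (384x512x3 uint8, red, green, blue); there is no depth.
- ctrl.get_calibration(name): a dict with "vertical_fov" (degrees; the focal length in pixels is half the picture's height over the tangent of half this angle, whatever the lens; pixels are square), "cx", "cy" (the principal point, pixels), "world_to_cam" (4x4, takes a point from world to camera coordinates). Camera axes: x right, y down, z forward; pixel columns grow to the right and rows downward; lengths in m; the calibration is good to about 2 mm. A picture is of the moment at which its call begins. get_calibration takes no time and is no camera call.
- ctrl.hand_in(): hands the job in; it is judged then, once.
The state is a dict: "clock": time; "qpos": joint angles; "dq": joint speeds; "joint_efforts": joint torques, N m; "position": TCP position; "orientation": TCP orientation; "wrist_force": force on the tool from outside, world axes, zero at the start; "wrist_torque": the same for the moment, N m; "opening": opening from 0.0 (shut) to 1.0 (fully open); "grip_force": force on a finger pad.
Only numpy, scipy, OpenCV 4.12 (cv2) and the standard library are available. Lean on these libraries where they do the work, as an engineer would, in place of code of your own. Each camera call takes 0.05 s, during which the arm holds its last target. There are 200 camera calls.

## Working session

There is one attempt and no reset: what is moved stays moved. The work goes in short steps, Python scripts to look and compute and a shell command to move; the robot and the scene stay as the last step left them, time stands still between calls to the robot, and variables do not carry over. Pictures are saved under pics/ and viewed, at most 10 in all, crops included, and the job is handed in when it is done.

```bash
ls; mkdir -p pics
cat > h.py <<'E'
import numpy as np,cv2
from workcell import ctrl
def cal(n):
    c=ctrl.get_calibration(n);f=192/np.tan(np.radians(c["vertical_fov"])/2);return f,c["cx"],c["cy"],np.array(c["world_to_cam"])
def ray(n,u,v,z):
    f,cx,cy,T=cal(n);R=T[:3,:3];o=-R.T@T[:3,3];d=R.T@np.array([(u-cx)/f,(v-cy)/f,1]);return o+d*(z-o[2])/d[2]
def proj(n,p):
    f,cx,cy,T=cal(n);q=T[:3,:3]@np.array(p)+T[:3,3];return np.array([f*q[0]/q[2]+cx,f*q[1]/q[2]+cy])
def tri(a,b):
    A=[];B=[]
    for n,u,v in (a,b):
        f,cx,cy,T=cal(n);R=T[:3,:3];o=-R.T@T[:3,3];d=R.T@np.array([(u-cx)/f,(v-cy)/f,1]);d/=np.linalg.norm(d);P=np.eye(3)-np.outer(d,d);A.append(P);B.append(P@o)
    return np.linalg.solve(sum(A),sum(B))
def snap(n,f):
    im=ctrl.capture(n);cv2.imwrite("pics/"+f,im[:,:,::-1]);return im
E
python3 - <<'E'
from h import *
snap("scene","s0.png");snap("top","t0.png")
for n in("scene","top"):
  f,cx,cy,T=cal(n);print(n,f,cx,cy,-T[:3,:3].T@T[:3,3],T[:3,:3].round(2).tolist())
print(ctrl.tcp_to_grasp,ctrl.sense())
E
```

```text
pics
scene 468.7961612699779 256.61010247953124 190.4756418888439 [-0.44744308  0.64278478  0.60865574] [[-0.57, -0.82, -0.01], [-0.34, 0.24, -0.91], [0.75, -0.52, -0.42]]
top 399.1803711528251 259.0654449867981 189.79932690428652 [ 0.32603788 -0.04234388  1.41542812] [[0.03, -1.0, -0.0], [-0.99, -0.03, -0.16], [0.16, 0.01, -0.99]]
0.0187 {'clock': 0.1, 'qpos': array([ 1.14910916,  0.46935666, -0.04857192,  1.53355529,  0.02409887,
        1.1409973 , -0.08227392]), 'dq': array([-3.03807638e-04, -1.95859915e-03,  3.24041217e-07, -3.28678757e-03,
       -1.01327678e-03, -1.19223532e-03,  5.53555236e-04]), 'joint_efforts': array([ 4.02806654e-04, -5.09168208e+01, -8.12635780e-02, -2.36828381e+01,
       -6.15117489e-02,  3.44646676e-02,  7.49625019e-05]), 'position': array([ 0.25816378, -0.62310679,  0.2216152 ]), 'orientation': array([[ 9.23832913e-01,  3.82795274e-01, -7.25795769e-04],
       [ 3.82795956e-01, -9.23831579e-01,  1.57171881e-03],
       [-6.88665199e-05, -1.72983725e-03, -9.99998501e-01]]), 'wrist_force': array([ 0.42908693, -0.65788159,  0.1122933 ]), 'wrist_torque': array([ 0.03915766, -0.00272476, -0.01668033]), 'grip_force': 0.0, 'opening': 1.0036981024298222}
```

View pics/s0.png

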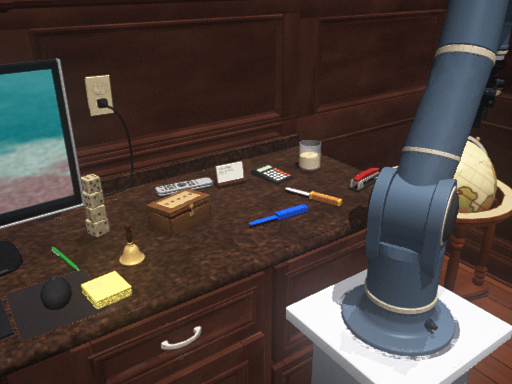

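View pics/t0.png

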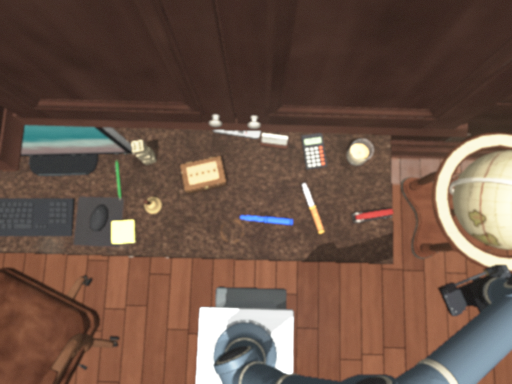

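Candidates for the opener: orange-handled piece, top (313,207) / scene (313,196); blue piece, top (266,219) / scene (280,215); white/grey piece, top (250,135) / scene (185,187). The orange (wooden) handle with the steel blade matches, so I'm checking it in a close crop along with the box.

Run:
```python
from h import *
s=cv2.imread("pics/s0.png");t=cv2.imread("pics/t0.png")
r=lambda a,k:cv2.resize(a,None,fx=k,fy=k,interpolation=cv2.INTER_CUBIC)
a=r(t[170:240,230:330],4);b=r(t[145:200,170:235],4)
c=r(s[175:240,240:350],4);d=r(s[180:240,140:220],4)
out=np.zeros((500,780,3),np.uint8)
for im,y,x in((a,0,0),(b,0,440),(c,280-40,0)):pass
out[:220,:400]=a[:220];out[:220,440:700]=b;out[230:490,:440]=c;out[230:470,450:770]=d
cv2.imwrite("pics/c0.png",out)
# orange mask
for n,im,box in(("top",t,(175,245,295,335)),("scene",s,(180,215,280,350))):
  h=cv2.cvtColor(im,cv2.COLOR_BGR2HSV);y0,y1,x0,x1=box
  m=np.zeros(h.shape[:2],np.uint8);m[y0:y1,x0:x1]=cv2.inRange(h,(8,120,120),(28,255,255))[y0:y1,x0:x1]
  w=np.zeros_like(m);w[y0:y1,x0:x1]=cv2.inRange(h,(0,0,130),(180,70,255))[y0:y1,x0:x1]
  al=m|w
  ys,xs=np.nonzero(m);print(n,"handle",len(xs),cv2.minAreaRect(np.c_[xs,ys].astype(np.float32)),xs.mean(),ys.mean())
  ys,xs=np.nonzero(w);print("blade",len(xs),cv2.minAreaRect(np.c_[xs,ys].astype(np.float32)),xs.mean(),ys.mean())
```

```text
top handle 148 ((316.83575439453125, 219.92332458496094), (29.304468154907227, 7.945526123046875), 70.01689147949219) 317.0 220.70945945945945
blade 181 ((307.2260437011719, 194.10272216796875), (25.63201141357422, 7.373592853546143), 69.44395446777344) 307.3922651933702 194.4585635359116
scene handle 225 ((325.11761474609375, 198.02940368652344), (32.7423095703125, 7.761138916015625), 14.03624439239502) 324.99111111111114 197.5911111111111
blade 73 ((296.7406921386719, 190.5975341796875), (24.027042388916016, 3.091951847076416), 14.931418418884277) 297.2328767123288 190.73972602739727
```

View pics/c0.png

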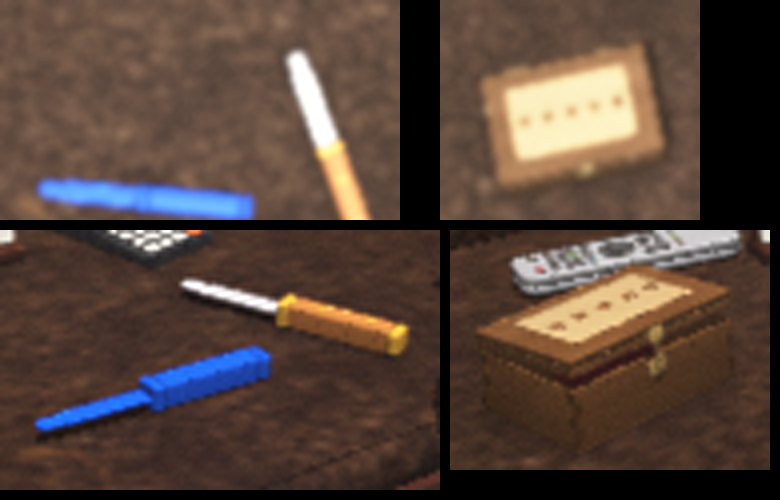

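The crop confirms the orange wooden handle with brass ends and a steel blade: top view tip about (304,182), butt about (322,234). The box's front with latch and dark crack faces the robot, and its cream lid panel is centred near top (204,173).

```bash
cat >> h.py <<'E'
def opener(n,im,roi,zz=.01):
    """ends of the opener along its axis (px): tip, butt"""
    h=cv2.cvtColor(im,cv2.COLOR_BGR2HSV);y0,y1,x0,x1=roi
    m=cv2.inRange(h,(8,120,110),(30,255,255))|cv2.inRange(h,(0,0,120),(180,80,255))
    k=np.zeros_like(m);k[y0:y1,x0:x1]=m[y0:y1,x0:x1]
    cs=cv2.findContours(k,cv2.RETR_EXTERNAL,cv2.CHAIN_APPROX_NONE)[0];c=max(cs,key=cv2.contourArea)[:,0].astype(np.float32)
    vx,vy,a,b=cv2.fitLine(c,cv2.DIST_L2,0,.01,.01).ravel();t=(c-[a,b])@[vx,vy]
    e=[np.array([a,b])+[vx*q,vy*q] for q in(t.min()-.3,t.max()+.3)]
    return e,len(c)
E
python3 - <<'E'
from h import *
t=cv2.imread("pics/t0.png");s=cv2.imread("pics/s0.png")
e,_=opener("top",t,(175,245,295,335));P=[ray("top",*q,.011) for q in e];print("top",e,P,np.linalg.norm(P[0]-P[1]))
e2,_=opener("scene",s,(180,215,280,350));Q=[ray("scene",*q,.010) for q in e2];print("sc",e2,Q,np.linalg.norm(Q[0]-Q[1]))
tip,butt=sorted(P,key=lambda p:-p[0]);d=(tip-butt)/np.linalg.norm(tip-butt);print("yaw",np.arctan2(d[1],d[0]),"org",(tip-.115*d),butt+.07*d)
tip,butt=sorted(Q,key=lambda p:-p[0]);d=(tip-butt)/np.linalg.norm(tip-butt);print("yaw",np.arctan2(d[1],d[0]),"org",(tip-.115*d),butt+.07*d)
# box
for n,im,(y0,y1,x0,x1) in(("top",t,(150,195,175,235)),("scene",s,(185,225,145,215))):
  h=cv2.cvtColor(im,cv2.COLOR_BGR2HSV);m=np.zeros(h.shape[:2],np.uint8)
  m[y0:y1,x0:x1]=cv2.inRange(h,(10,30,165),(35,150,255))[y0:y1,x0:x1]
  m=cv2.morphologyEx(m,cv2.MORPH_CLOSE,np.ones((5,5)))
  c=max(cv2.findContours(m,cv2.RETR_EXTERNAL,cv2.CHAIN_APPROX_NONE)[0],key=cv2.contourArea)
  r=cv2.minAreaRect(c);M=cv2.moments(c);print(n,r,M["m10"]/M["m00"],M["m01"]/M["m00"])
  if n=="top":
    b=cv2.boxPoints(r);a=(M["m10"]/M["m00"],M["m01"]/M["m00"]);W=np.array([ray(n,*q,.066) for q in b]);print(W.round(3).tolist(),ray(n,*a,.066))
  else:print(tri(("top",)+a,(n,M["m10"]/M["m00"],M["m01"]/M["m00"])))
# hand-picked corners from crops: lid outline (top), box foot (scene)
for q in((482,78),(648,42),(665,150),(500,187)):print(ray("top",170+(q[0]-440)/4,145+q[1]/4,.066).round(4))
for q in((487,402),(580,450),(732,365)):print(ray("scene",140+(q[0]-450)/4,180+(q[1]-230)/4,0).round(4))
E
```

```text
top [array([302.80762, 181.75122], dtype=float32), array([322.0642 , 233.92702], dtype=float32)] [array([ 0.59400182, -0.1867513 ,  0.011     ]), array([ 0.41005974, -0.25605474,  0.011     ])] 0.19656463503947288
sc [array([284.81824, 187.50967], dtype=float32), array([341.48294, 202.33954], dtype=float32)] [array([ 0.59446405, -0.19055463,  0.01      ]), array([ 0.41555719, -0.25895392,  0.01      ])] 0.19153623256535743
yaw 0.3603195867490167 org [ 0.48638663 -0.22729723  0.011     ] [ 0.47556463 -0.23137461  0.011     ]
yaw 0.3651708829415923 org [ 0.48704684 -0.23162215  0.01      ] [ 0.48094158 -0.2339563   0.01      ]
top ((202.4423065185547, 173.71151733398438), (27.848487854003906, 40.20380783081055), 78.69007110595703) 202.5181347150259 173.3167530224525
[[0.634, 0.245, 0.066], [0.666, 0.11, 0.066], [0.57, 0.087, 0.066], [0.539, 0.22, 0.066]] [0.60347861 0.16523413 0.066     ]
scene ((177.7586212158203, 198.39654541015625), (12.441587448120117, 43.824100494384766), 68.1985855102539) 177.69659442724458 198.89938080495355
[0.60413849 0.1663796  0.06649985]
[0.6325 0.2432 0.066 ]
[0.6686 0.1007 0.066 ]
[0.5735 0.0819 0.066 ]
[0.5374 0.2219 0.066 ]
[0.642  0.2401 0.    ]
[0.5456 0.2173 0.    ]
[0.5922 0.0772 0.    ]
```

Aligned with tool axes (yaw 0.393): opener origin (0.483,-0.231) with yaw 0.362; box centre about (0.601,0.163) with yaw about 0.24. Moving above the opener.

```bash
python3 -m crank '[[1,[14.3,-11,4],0.3],[1,[14.3,-11,4],0.3],[1,[14.3,-11,4],0.3],[1,[14.3,-11,4],0.3],[1,[14.3,-11,4],0.3],[1,[14.3,-11,4],0.3],[1,[14.3,-11,4],0.3],[1,[14.3,-11,4],0.3],[1,[14.3,-11,4],0.3],[1,[14.3,-11,4],0.3]]' 60
cat >> h.py <<'E'
def go(p,yaw):
    """units from the present pose to TCP p, tool yaw (pi-symmetric not used)"""
    s=ctrl.sense();R=s["orientation"];d=R.T@(np.array(p)-s["position"])/.025
    y=np.arctan2(R[1,0],R[0,0]);print("pos",s["position"].round(4),"yaw",y.round(3),"t",round(s["clock"],2),"open",round(s["opening"],3),"units",d.round(2),"turn",round(np.degrees(y-yaw)/6,2),"F",s["wrist_force"].round(1))
E
python3 -c "
from h import *
go([.483,-.231,.06],.362)"
```

```text
clock: 0.93
position: [0.4617, -0.2692, 0.1318]
orientation: [[0.935, 0.353, -0.0], [0.353, -0.935, 0.0], [-0.0, -0.0, -1.0]]
wrist_force: [1.0, -0.7, 0.3]
opening: 1.0
grip_force: 0.0
pos [ 0.4617 -0.2692  0.1318] yaw 0.361 t 0.93 open 1.0 units [ 1.34 -1.13  2.87] turn -0.01 F [ 1.  -0.7  0.3]
```

```bash
python3 -m crank '[[1,[1.3,-1.1,2.9],0],[1,[1.3,-1.1,2.9],0],[1,[1.3,-1.1,2.9],0],[1,[1.3,-1.1,2.9],0],[1,[1.3,-1.1,2.9],0],[1,[1.3,-1.1,2.9],0]]' 60 >/dev/null
python3 - <<'E'
from h import *
go([.483,-.231,.004],.362)
t=snap("top","t1.png");s=snap("scene","s1.png")
a=cv2.resize(t[170:245,280:360],None,fx=5,fy=5);b=cv2.resize(s[170:225,270:360],None,fx=4,fy=4)
o=np.zeros((375,780,3),np.uint8);o[:,:400]=a;o[:220,410:770]=b;cv2.imwrite("pics/c1.png",o[:,:,::-1])
E
```

```text
pos [ 0.4825 -0.236   0.0613] yaw 0.359 t 1.43 open 1.0 units [ 0.09 -0.18  2.29] turn -0.03 F [0.3 0.7 0.6]
```

View pics/c1.png

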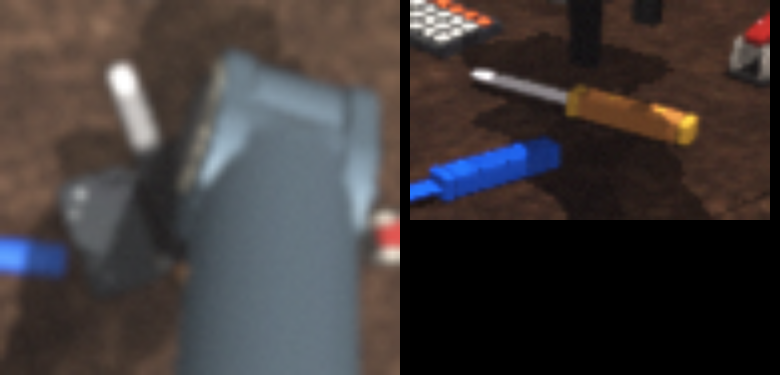

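The view shows the fingers straddling the handle, with the blue piece's butt at (293,222) clear of the left finger. Descend and close.

```bash
python3 -m crank '[[1,[0.1,-0.2,1.2],0],[1,[0.1,-0.2,2.1],0],[1,[0.1,-0.2,2.3],0],[1,[0.1,-0.2,2.3],0],[1,[0.1,-0.2,2.3],0],[1,[0.1,-0.2,2.3],0]]' 60 >/dev/null
python3 -m crank '[[0,[0,0,0],0],[0,[0,0,0],0],[0,[0,0,0],0],[0,[0,0,0],0],[0,[0,0,0],0],[0,[0,0,0],0],[0,[0,0,0],0],[0,[0,0,0],0]]' 60
python3 -c "
from h import *
go([.483,-.231,.004],.362)"
```

```text
clock: 2.7
position: [0.4826, -0.2283, 0.0023]
orientation: [[0.935, 0.354, -0.0], [0.354, -0.935, -0.0], [-0.0, -0.0, -1.0]]
wrist_force: [1.0, -0.7, 1.2]
opening: 0.477
grip_force: 0.0
pos [ 0.4826 -0.2283  0.0023] yaw 0.361 t 2.7 open 0.477 units [-0.02  0.11 -0.07] turn -0.01 F [ 1.  -0.7  1.2]
```

Fingers still closing.

```bash
python3 -m crank '[[0,[0,0,0],0],[0,[0,0,0],0],[0,[0,0,0],0],[0,[0,0,0],0],[0,[0,0,0],0],[0,[0,0,0],0],[0,[0,0,0],0],[0,[0,0,0],0]]' 60
python3 -m crank '[[0,[0,0,-1],0],[0,[0,0,-2],0],[0,[0,0,-3],0],[0,[0,0,-4],0],[0,[0,0,-4],0],[0,[0,0,-4],0]]' 60
python3 -c "
from h import *
y=.24
c=np.array([.601,.163]);ex=np.array([np.cos(y),np.sin(y)])
t=c+ex*(-.085-.115);print(t)
go([*t,.102],y)"
```

```text
clock: 3.37
position: [0.4826, -0.2283, 0.0023]
orientation: [[0.935, 0.354, 0.0], [0.354, -0.935, -0.0], [0.0, 0.0, -1.0]]
wrist_force: [1.2, 0.3, -0.1]
opening: 0.221
grip_force: 60.0
clock: 3.87
position: [0.4833, -0.2286, 0.1036]
orientation: [[0.935, 0.353, 0.003], [0.353, -0.935, -0.001], [0.002, 0.002, -1.0]]
wrist_force: [-0.3, 0.0, -1.0]
opening: 0.225
grip_force: 60.0
[0.40673241 0.11545947]
pos [ 0.4833 -0.2286  0.1036] yaw 0.361 t 3.87 open 0.225 units [  2.   -13.96   0.04] turn 1.16 F [-0.3  0.  -1. ]
```

```bash
python3 -m crank '[[0,[2,-13.9,0],1.2],[0,[2,-13.9,0],1.2],[0,[2,-13.9,0],1.2],[0,[2,-13.9,0],1.2],[0,[2,-13.9,0],1.2],[0,[2,-13.9,0],1.2],[0,[2,-13.9,0],1.2],[0,[2,-13.9,0],1.2],[0,[2,-13.9,0],1.2],[0,[2,-13.9,0],1.2]]' 60 >/dev/null
python3 - <<'E'
from h import *
y=.24
c=np.array([.601,.163]);ex=np.array([np.cos(y),np.sin(y)]);t=c+ex*(-.2)
go([*t,.102],y)
t=snap("top","t2.png");s=snap("scene","s2.png")
a=cv2.resize(t[140:240,150:260],None,fx=4,fy=4);b=cv2.resize(s[160:280,140:240],None,fx=4,fy=4)
o=np.zeros((480,845,3),np.uint8)[:,:800];o[:400,:390]=a[:,:390];o[:480,395:795]=b;cv2.imwrite("pics/c2.png",o[:,:,::-1])
E
```

```text
pos [0.4043 0.119  0.1014] yaw 0.245 t 4.7 open 0.221 units [ 0.06  0.16 -0.03] turn 0.05 F [-0.3 -0.3 -1.3]
```

View pics/c2.png

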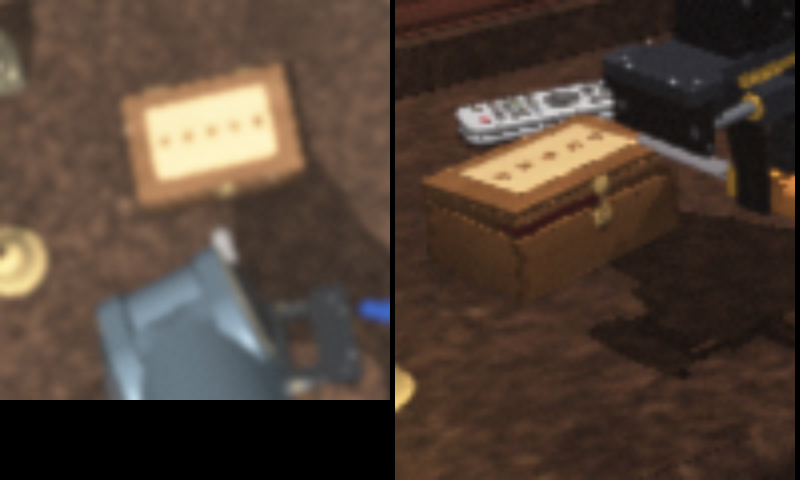

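Top tip at (205.5,198.8), scene tip about (201,194.5); the latch sits at mid-front, so I'll enter about 28 mm to its right.

Run:
```python
from h import *
print("tip tri",tri(("top",205.5,198.8),("scene",201,194.5)))
s=ctrl.sense();R=s["orientation"];print("tip pred",s["position"]+R[:,0]*.115+[0,0,.007])
# crack edges in scene at latch-right region: front-face column profile
y=.24;ex=np.array([np.cos(y),np.sin(y)]);ey=np.array([-ex[1],ex[0]]);c=np.array([.601,.163])
for n,p in(("footFL",(-.048,.07,0)),("footFR",(-.048,-.07,0)),("footBL",(.048,.07,0)),("rimFL",(-.048,.07,.045)),("rimFR",(-.048,-.07,.045)),("lidFL",(-.048,.072,.057))):
  w=[*(c+ex*p[0]+ey*p[1]),p[2]];q=proj("scene",w);print(n,q.round(1),"crop",((q-[140,160])*4+[395,0]).round(0), "top crop",((proj("top",w)-[150,140])*4).round(0))
t=c-.195*ex-.028*ey
go([*t,.043],y)
```

```text
tip tri [0.50949525 0.1451614  0.10969692]
tip pred [0.51711558 0.14162876 0.10793907]
footFL [173.  236.5] crop [527. 306.] top crop [156. 218.]
footFR [212.3 217.2] crop [684. 229.] top crop [309. 186.]
footBL [150.1 224.8] crop [435. 259.] top crop [137. 116.]
rimFL [171.6 221.1] crop [521. 244.] top crop [147. 211.]
rimFR [211.6 202.7] crop [681. 171.] top crop [305. 177.]
lidFL [170.6 217.2] crop [517. 229.] top crop [142. 209.]
pos [0.4054 0.1145 0.1013] yaw 0.238 t 4.8 open 0.228 units [0.27 1.1  2.33] turn -0.02 F [ 0.  -1.1 -0.5]
```

```bash
python3 -m crank '[[0,[0.3,1.1,1],0],[0,[0.3,1.1,2.3],0],[0,[0.3,1.1,2.3],0],[0,[0.3,1.1,2.3],0],[0,[0.3,1.1,2.3],0],[0,[0.3,1.1,2.3],0]]' 60 >/dev/null
python3 - <<'E'
from h import *
y=.24;ex=np.array([np.cos(y),np.sin(y)]);ey=np.array([-ex[1],ex[0]]);c=np.array([.601,.163])
go([*(c-.135*ex-.028*ey),.0435],y)
t=snap("top","t3.png");s=snap("scene","s3.png")
a=cv2.resize(t[150:220,170:260],None,fx=4,fy=4);b=cv2.resize(s[175:245,145:245],None,fx=6,fy=6)
o=np.zeros((600,780,3),np.uint8);o[:420,:600]=b;o[320:,420:780]=a;cv2.imwrite("pics/c3.png",o[:,:,::-1])
E
```

```text
pos [0.4211 0.0897 0.046 ] yaw 0.236 t 5.3 open 0.222 units [ 2.29 -0.03  0.11] turn -0.04 F [ 0.4  0.1 -0.1]
```

View pics/c3.png

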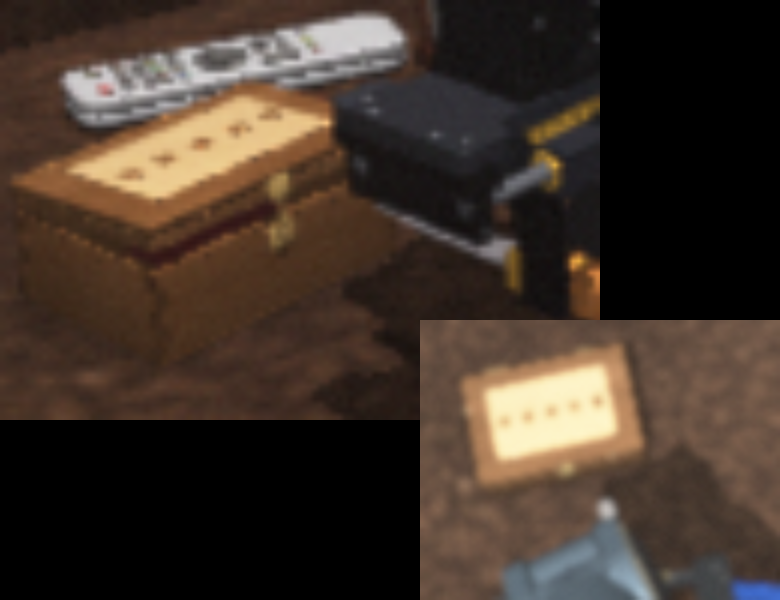

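The tip shows at top (216.5,197), short of the front edge and right of the latch; the crack is visible as the dark band beside it. Advance.

```bash
python3 -m crank '[[0,[0,0,0.1],0],[0,[0.4,0,0.1],0],[0,[0.8,0,0.1],0],[0,[1.2,0,0.1],0],[0,[1.2,0,0.1],0],[0,[1.2,0,0.1],0]]' 60
python3 - <<'E'
from h import *
y=.24;ex=np.array([np.cos(y),np.sin(y)]);ey=np.array([-ex[1],ex[0]]);c=np.array([.601,.163])
go([*(c-.13*ex-.028*ey),.0435],y)
E
```

```text
clock: 5.9
position: [0.4503, 0.0968, 0.0423]
orientation: [[0.972, 0.233, 0.0], [0.233, -0.972, 0.0], [0.0, -0.0, -1.0]]
wrist_force: [-0.3, -0.3, -1.4]
opening: 0.226
grip_force: 60.0
pos [0.4503 0.0968 0.0423] yaw 0.236 t 5.9 open 0.226 units [ 1.28 -0.02 -0.05] turn -0.04 F [-0.3 -0.3 -1.4]
```

```bash
python3 -m crank '[[0,[0.3,0,-0.05],0],[0,[0.6,0,-0.05],0],[0,[0.9,0,-0.05],0],[0,[1.3,0,-0.05],0],[0,[1.3,0,-0.05],0],[0,[1.3,0,-0.05],0],[0,[1.3,0,-0.05],0]]' 60
python3 - <<'E'
from h import *
snap("scene","s4.png");t=snap("top","t4.png");s=cv2.imread("pics/s4.png")
o=np.zeros((600,780,3),np.uint8);o[:420,:600]=cv2.resize(s[175:245,145:245],None,fx=6,fy=6);o[320:,420:780]=cv2.resize(t[150:220,170:260],None,fx=4,fy=4)[:,:,::-1];cv2.imwrite("pics/c4.png",o)
E
```

```text
clock: 6.48
position: [0.4806, 0.104, 0.0434]
orientation: [[0.972, 0.234, -0.001], [0.234, -0.972, -0.0], [-0.001, 0.0, -1.0]]
wrist_force: [-0.4, -0.5, -0.9]
opening: 0.228
grip_force: 60.0
```

View pics/c4.png

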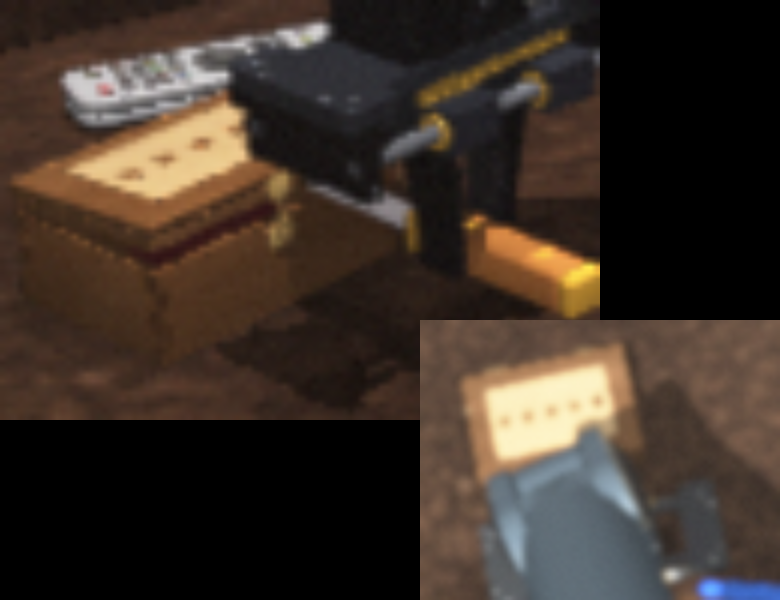

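Blade is about 30 mm inside with no contact force. Lever up, checking as it goes.

```bash
python3 -m crank '[[0,[0,0,-0.2],0],[0,[0,0,-0.4],0],[0,[0,0,-0.6],0],[0,[0,0,-0.8],0],[0,[0,0,-1.0],0],[0,[0,0,-1.2],0],[0,[0.1,0,-1.4],0],[0,[0.1,0,-1.6],0],[0,[0.1,0,-1.6],0]]' 60
python3 - <<'E'
from h import *
snap("scene","s5.png");s=cv2.imread("pics/s5.png")
cv2.imwrite("pics/c5.png",cv2.resize(s[155:245,140:250],None,fx=6,fy=6))
E
```

```text
clock: 7.33
position: [0.484, 0.1048, 0.0847]
orientation: [[0.972, 0.233, 0.001], [0.233, -0.972, 0.0], [0.001, 0.0, -1.0]]
wrist_force: [0.1, 0.3, -2.2]
opening: 0.22
grip_force: 60.0
```

View pics/c5.png

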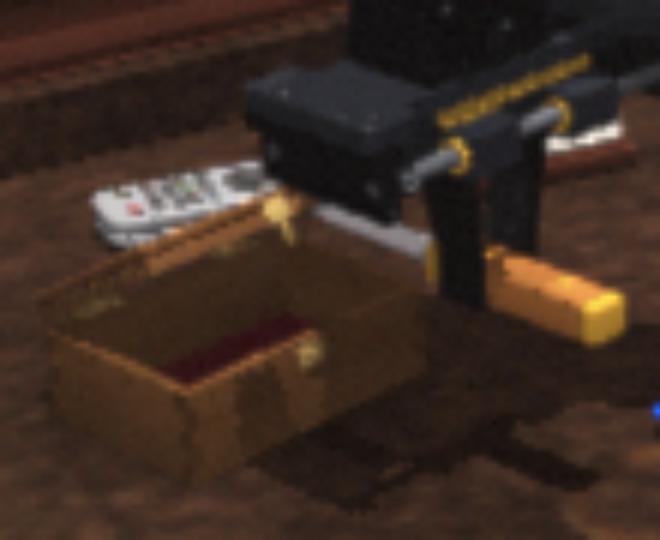

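Lid is up at roughly 0.5 rad, with the blade level beneath it. Continue along the arc.

```bash
python3 -m crank '[[0,[0.2,0,-0.15],0],[0,[0.5,0,-0.3],0],[0,[0.7,0,-0.4],0],[0,[0.9,0,-0.5],0],[0,[1.1,0,-0.6],0],[0,[1.3,0,-0.7],0],[0,[1.6,0,-0.8],0],[0,[1.8,0,-0.85],0],[0,[2.0,0,-0.9],0],[0,[2.0,0,-0.9],0]]' 60
python3 -m crank '[[0,[0.2,0,0],0],[0,[0.4,0,0],0],[0,[0.6,0,0],0],[0,[0.8,0,0],0],[0,[1.0,0,0],0],[0,[1.2,0,0],0],[0,[1.4,0,0],0],[0,[1.6,0,0],0],[0,[1.6,0,0],0],[0,[1.6,0,0],0]]' 60
python3 - <<'E'
from h import *
snap("scene","s6.png");s=cv2.imread("pics/s6.png")
cv2.imwrite("pics/c6.png",cv2.resize(s[145:245,140:250],None,fx=6,fy=6))
E
```

```text
clock: 8.22
position: [0.5341, 0.117, 0.1067]
orientation: [[0.972, 0.234, 0.003], [0.233, -0.972, 0.001], [0.003, -0.0, -1.0]]
wrist_force: [-0.1, 0.2, -0.7]
opening: 0.221
grip_force: 60.0
clock: 9.05
position: [0.5722, 0.1259, 0.1064]
orientation: [[0.972, 0.233, 0.002], [0.233, -0.972, 0.001], [0.002, -0.0, -1.0]]
wrist_force: [-0.6, 0.0, -0.9]
opening: 0.222
grip_force: 60.0
```

View pics/c6.png

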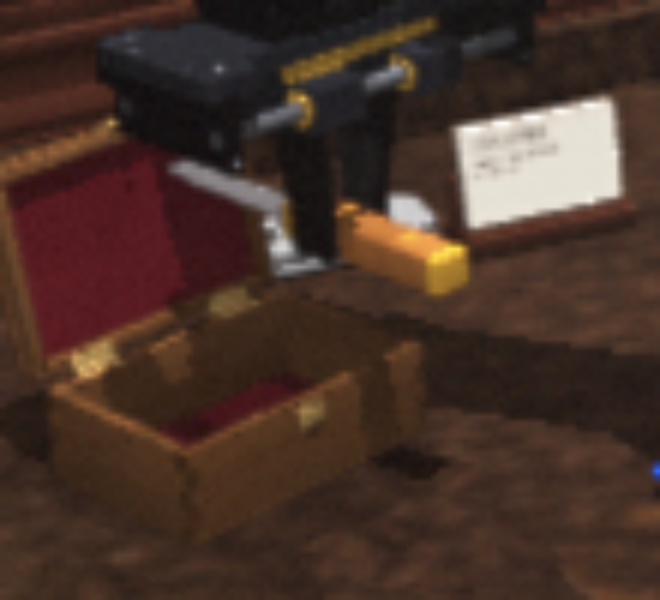

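Lid is upright or slightly past. Withdraw straight back, then carry the opener to its old spot.

```bash
python3 -m crank '[[0,[-0.8,0,0],0],[0,[-2,0,0],0],[0,[-3.5,0,0],0],[0,[-5,0,0],0],[0,[-5.6,0,0],0],[0,[-5.6,0,0],0],[0,[-5.6,0,0],0]]' 60 >/dev/null
python3 -c "
from h import *
go([.48,-.235,.08],.33)"
```

```text
pos [0.4356 0.093  0.1069] yaw 0.236 t 9.68 open 0.22 units [-1.34 13.17  1.08] turn -0.9 F [ 0.1 -0.2 -0.1]
```

```bash
python3 -m crank '[[0,[-1.3,13.2,0],-0.9],[0,[-1.3,13.2,0],-0.9],[0,[-1.3,13.2,0],-0.9],[0,[-1.3,13.2,0],-0.9],[0,[-1.3,13.2,0],-0.9],[0,[-1.3,13.2,0],-0.9],[0,[-1.3,13.2,0],-0.9],[0,[-1.3,13.2,0],-0.9],[0,[-1.3,13.2,0],-0.9],[0,[-1.3,13.2,0],-0.9]]' 60 >/dev/null
python3 -c "
from h import *
go([.48,-.235,.004],.33)"
```

```text
pos [ 0.482  -0.2394  0.1062] yaw 0.324 t 10.52 open 0.226 units [-0.03 -0.2   4.09] turn -0.06 F [ 1.2  1.4 -0.6]
```

```bash
python3 -m crank '[[0,[0,0,1],0],[0,[0,0,2],0],[0,[0,0,3],0],[0,[0,0,3.6],0],[0,[0,0,3.9],0],[0,[0,0,4.1],0],[0,[0,0,4.1],0],[0,[0,0,4.1],0],[0,[0,0,4.1],0]]' 60
python3 -m crank '[[0.6,[0,0,0],0],[0.6,[0,0,0],0],[0.6,[0,0,0],0],[0.6,[0,0,0],0],[0.6,[0,0,0],0],[0.6,[0,0,0],0],[0.6,[0,0,0],0],[0.6,[0,0,0],0]]'
python3 -m crank '[[0.6,[0,0,-0.5],0],[0.6,[0,0,-1],0],[0.6,[0,0,-2],0],[0.6,[0,0,-3.5],0],[0.6,[0,0,-5],0],[0.6,[0,0,-6],0],[0.6,[0,0,-6],0],[0.6,[0,0,-6],0]]'
python3 - <<'E'
from h import *
s=snap("scene","s7.png")
cv2.imwrite("pics/c7.png",cv2.resize(s[130:260,110:390],None,fx=2.8,fy=2.8)[:,:,::-1])
E
```

```text
clock: 11.27
position: [0.4813, -0.2356, 0.0046]
orientation: [[0.946, 0.324, 0.002], [0.324, -0.946, -0.001], [0.002, 0.001, -1.0]]
wrist_force: [-0.7, 0.5, -1.5]
opening: 0.225
grip_force: 60.0
clock: 11.93
position: [0.4803, -0.2355, 0.0036]
orientation: [[0.946, 0.324, 0.0], [0.324, -0.946, -0.0], [0.0, 0.0, -1.0]]
wrist_force: [0.3, 0.0, -0.5]
opening: 0.593
grip_force: 0.0
clock: 12.6
position: [0.4811, -0.2359, 0.1552]
orientation: [[0.946, 0.324, 0.003], [0.324, -0.946, -0.002], [0.003, 0.003, -1.0]]
wrist_force: [-0.0, 0.1, -0.6]
opening: 0.6
grip_force: 0.0
```

View pics/c7.png

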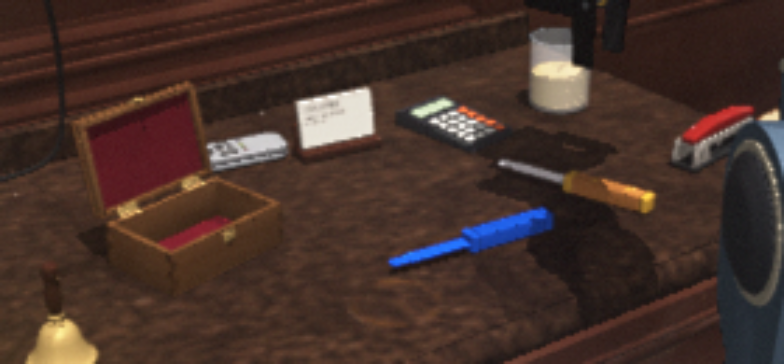

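The picture shows the lid standing open past upright, the opener flat on the worktop at crop (575,185), and the bell, calculator and stapler undisturbed.

```bash
python3 -c "
from workcell import ctrl
print(ctrl.hand_in())"
```

```text
the job is handed in; nothing more can be done
None
```

I levered the lid open to about upright or a little past with the letter opener, laid the opener flat on the worktop clear of the box, left the bell, calculator and stapler in place in the last picture, and handed the job in at about 12.7 s; no verdict came back.

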